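# Unstack the power-supply parts into their trays

## Robot

A 6-joint arm with a two-finger parallel gripper is mounted at the origin on the work surface. World frame = base frame: x ahead of the robot, y to its left, z up, the work surface at z = 0. Lengths are in m, angles in rad, forces in N, time in s.
With the tool pointing down it reaches from about 0.375 to 0.9 m from the base axis. Payload 3.1 kg.
Tool frame: the origin (TCP) lies on the centre line of the jaws, within the pads' length; the fingertips stand robot.tip_reach ahead of it and the grasp point (between the pads) lies 8 mm behind it (robot.tip_reach is the distance from the TCP to the fingertips, in m); z points along the fingers, y is the line along which they close (so a half turn about z gives the same grasp; the last joint's range is limited). The gripper opens to 87 mm and grips with 3 to 60 N. Pads are 19 mm wide; open, the fingers measure 117 mm over their backs; the gripper's body (75 mm by 190 mm) begins 51 mm behind the grasp point.
Start: joints at [-1.357, 0.527, 1.433, -0, 1.181, -0.178], TCP at [0.239, -0.578, 0.234] pointing down, gripper open.
Joint ranges: [-3.08, 3.08], [-0.75, 2.2], [0.22, 2.44], [-1.43, 4.57], [0, 2.65], [-2.85, 2.85]. Speed limits (rad/s): [2.79, 2.79, 3.14, 3.14, 3.14, 3.14].

## Interface

Orientations are given as a unit quaternion [x, y, z, w].
In Python, from rig import robot gives the robot as it stands.
- The arm moves only by the tool jog_arm, never from a script. Its argument "motion" is one flat list of numbers, 7 for each row, row after row: the shift along the tool's x, y, z scaled (see below), then the turn, a rotation vector about the tool's x, y, z scaled (see below), then the gripper's target within -1 to 1 (shut at 1, half-way at 0, fully open at -1). In form: [x, y, z, rx, ry, rz, hand, x, y, z, rx, ry, rz, hand, ...]. A call has 1 to 12 rows; each row shifts and turns the commanded pose from where the row before left it, along the tool's axes as they then stand; what a row does not reach is not made up. The controller multiplies each number of a shift by 4 cm and each number of a turn by 4 degrees. A row lasts 1/8 s, in which the tool goes at most 62.5 mm and 10.7 degrees, less where a joint would pass 70% of its speed; a pose out of reach is approached as far as the arm can. A call with a number of a shift or a turn outside -1 to 1 is refused whole. A call with a gripper value outside its range is refused whole. The fingers move at their own pace and stop on an object; "grip_force" is the grip in N (left out, the last holds). Time passes only in rows, so rows that do not move let the fingers close. It gives the time, the measured TCP pose, the force, the opening and the grip force at its end, in the units of the state.
- robot.get_obs(): the state, without advancing time (a new reading comes with each control period).
- robot.camera(name): name is "scene" or "top" or "wrist"; returns the picture (480x640x3 uint8, blue, green, red); there is no depth.
- robot.calibration(name): a dict with "fx", "fy", "cx", "cy" (pixels), "dist_coeffs" ([k1, k2, p1, p2, k3] as OpenCV has them; the pictures are not rectified), "R" (3x3) and "t" (3): a world point X has camera coordinates R X + t; the wrist camera has in their place "T_tool_cam" (4x4, takes a point from camera to tool coordinates, whose origin is the TCP and whose axes are the flange's). Camera axes: x right, y down, z forward; pixel columns grow to the right and rows downward; lengths in m; the calibration is good to about 2 mm. A picture is of the moment at which its call begins: read the wrist's pose just before it. calibration takes no time and is no camera call.
- robot.hand_in(): hands the job in; it is judged then, once.
The state is a dict: "time": time; "q": joint angles; "joint_velocities": joint speeds; "joint_torque": joint torques, N m; "position": TCP position; "tool_rot": TCP orientation; "ft_force": force on the tool from outside, world axes, zero at the start; "moment": the same for the moment, N m; "grip_width": finger opening in m; "grip_force": force on a finger pad.
Only numpy, scipy, OpenCV 4.12 (cv2) and the standard library are available. Lean on these libraries where they do the work, as an engineer would, in place of code of your own. Each camera call takes 0.05 s, during which the arm holds its last target. There are 200 camera calls.

## Task

Clear up the stack of power-supply parts on the electronics bench: take it apart one piece at a time from the top down and set each piece flat and upright in the tray of its own shape (the capacitor in the small round tray, the heat sink in the square one, the toroidal transformer in the larger round one, the aluminium case lengthwise in the long one). Set the pieces down without dropping or tipping them over, let go of each before taking the next, and leave the mouse and the multimeter where they are.

Things in the scene. Friction and masses are not known exactly. Their poses are not given: they have to be found in the camera images.
- cap_mid (a point): Electrolytic capacitor: a plain upright cylinder in a dark sleeve with a bright top, diameter 25 mm, 40 mm tall, about 35 g. Starts at the top of the stack, on the heat sink, within 7 mm of its middle. Point: its centre, 20 mm above its underside; z is its axis, up.
- sink_mid (a point): Heat sink: aluminium block with six upright fins along its x, 40 x 40 mm seen from above, 30 mm tall, about 80 g; it can be gripped like a solid block across either pair of sides. Starts on the toroid. Point: its centre, 15 mm above its underside; x and y are square to its sides, z up.
- toroid_mid (a point): Toroidal transformer: a flat copper-coloured drum with dark stripes round its side, diameter 62 mm, 32 mm tall, about 400 g. Starts on the case, up to 20 mm off its middle along the case's length. Point: its centre, 16 mm above its underside; z is its axis, up.
- case_mid (a point): Aluminium instrument case, a closed flat box 120 mm (x) x 66 mm (y) x 36 mm tall, about 300 g, the bottom of the stack, standing on the bench. Point: its centre, 18 mm above its underside; x is its long side, z up. Either end may lead.
- tray_small_round: Small round tray for the capacitor: inner diameter 41 mm, outer 49 mm. Fixed white plastic tray; floor 2 mm above the bench, rim 4 mm thick with its top 6 mm above the bench, vertical walls. Origin: centre of the underside, at bench height; z up.
- tray_square: Square tray for the heat sink: inside 56 x 56 mm, outside 64 x 64 mm; x and y square to its sides. Fixed white plastic tray; floor 2 mm above the bench, rim 4 mm thick with its top 6 mm above the bench, vertical walls. Origin: centre of the underside, at bench height; z up.
- tray_big_round: Larger round tray for the toroid: inner diameter 78 mm, outer 86 mm. Fixed white plastic tray; floor 2 mm above the bench, rim 4 mm thick with its top 6 mm above the bench, vertical walls. Origin: centre of the underside, at bench height; z up.
- tray_long: Long rectangular tray for the case: inside 136 mm (x) x 82 mm (y), outside 144 x 90 mm; x is its long side. Fixed white plastic tray; floor 2 mm above the bench, rim 4 mm thick with its top 6 mm above the bench, vertical walls. Origin: centre of the underside, at bench height; z up.
- mouse: Black computer mouse, 100 x 58 mm, 32 mm tall, loose on the bench; not part of the job. Origin: centre of its underside, x along its length.
- meter: Yellow pocket multimeter lying flat, 105 x 58 mm, 30 mm tall with its knob, loose on the bench; not part of the job. Origin: centre of its underside, x along its length.
Things that resemble listed ones, but are neither listed nor needed, are in the scene too. Leave any red look-alike of the part that bears case_mid alone.

How it is judged:
On the way, in this order (a step that is already met when the one before it is completed fails the run):
1. the capacitor is released in the small round tray (horizontal distance between cap_mid and tray_small_round below 0.013 m and z of cap_mid in the frame of tray_small_round between 0.019 and 0.024 m and angle between cap_mid's own z axis and vertical below 0.03 rad and linear speed of cap below 0.02 m/s and contact force between the fingers and cap below 0.1 N), for 0.2 s.
2. the heat sink is released in the square tray (horizontal distance between sink_mid and tray_square below 0.013 m and z of sink_mid in the frame of tray_square between 0.014 and 0.019 m and angle between sink_mid's own z axis and vertical below 0.03 rad and linear speed of sink below 0.02 m/s and contact force between the fingers and sink below 0.1 N), for 0.2 s.
3. the toroid is released in the larger round tray (horizontal distance between toroid_mid and tray_big_round below 0.013 m and z of toroid_mid in the frame of tray_big_round between 0.015 and 0.02 m and angle between toroid_mid's own z axis and vertical below 0.03 rad and linear speed of toroid below 0.02 m/s and contact force between the fingers and toroid below 0.1 N), for 0.2 s.
4. the aluminium case is released in the long tray (horizontal distance between case_mid and tray_long below 0.013 m and z of case_mid in the frame of tray_long between 0.017 and 0.022 m and angle between case_mid's own z axis and vertical below 0.03 rad and linear speed of case below 0.02 m/s and contact force between the fingers and case below 0.1 N and angle between the x axis of case_mid and the x axis of tray_long, either way round below 0.17 rad), for 0.2 s.
At the end, for the whole second after the job is handed in: All four pieces stand released and at rest on the floors of their own trays: centre within 13 mm of the tray's centre, tilt under 0.03 rad, height within 2 mm above or 3 mm below resting on the floor; the case's long side within 0.17 rad of the tray's (all of step 1 and all of step 2 and all of step 3 and all of step 4); the robot touches nothing.
It fails at once if a piece is tipped over (more than 35 degrees) (angle between any of cap_mid, sink_mid, toroid_mid, case_mid's own z axis and vertical above 0.61 rad).
It fails at once if a piece is dropped into its tray (arrives at more than 0.6 m/s, a fall of about 2 cm) ((horizontal distance between cap_mid and tray_small_round below 0.06 m and z of cap_mid in the frame of tray_small_round below 0.037 m and linear speed of cap above 0.6 m/s) or (horizontal distance between sink_mid and tray_square below 0.06 m and z of sink_mid in the frame of tray_square below 0.032 m and linear speed of sink above 0.6 m/s) or (horizontal distance between toroid_mid and tray_big_round below 0.06 m and z of toroid_mid in the frame of tray_big_round below 0.033 m and linear speed of toroid above 0.6 m/s) or (horizontal distance between case_mid and tray_long below 0.06 m and z of case_mid in the frame of tray_long below 0.035 m and linear speed of case above 0.6 m/s)).
It fails at once if the mouse is pushed away (more than 2 cm) (distance of mouse from where it was at the start of the episode above 0.02 m).
It fails at once if the meter is pushed away (more than 2 cm) (distance of meter from where it was at the start of the episode above 0.02 m).
It also fails if it takes over 138 s, if anything falls off the work surface, if the arm or the gripper's body presses on something with over 40 N, if the wrist force passes 120 N, or if a joint passes its speed limit or range.

## Working session

There is one attempt and no reset: what is moved stays moved. The work goes in short steps, Python scripts to look and compute and a tool call to move; the robot and the scene stay as the last step left them, time stands still between calls to the robot, and variables do not carry over. Pictures are saved under pics/ and viewed, at most 14 in all, crops included, and the job is handed in when it is done.

Besides the shell and the picture viewer there is one more tool, called after "Emit:" in YAML: its name, and indented under it one key for each argument. jog_arm: Moves the arm, as the interface text tells. Shifts and turns lie within -1 to 1; 1 stands for 4 cm of shift or 4 degrees of turn. Its arguments: {"type":"object","properties":{"motion":{"type":"array","items":{"type":"number"}},"grip_force":{"type":"number"}},"required":["motion"]}

```bash
mkdir -p pics; ls; python3 - <<'E'
from rig import robot
import cv2
o=robot.get_obs(); print({k:(o[k]) for k in o}); print(robot.tip_reach)
for n in ("scene","top","wrist"):
    cv2.imwrite(f"pics/{n}0.png",robot.camera(n)); print(n,robot.calibration(n))
E
```

```text
pics
{'time': 0.0, 'q': array([-1.35749048e+00,  5.28454893e-01,  1.43394564e+00,  1.37361975e-05,
        1.18137632e+00, -1.78507782e-01]), 'joint_velocities': array([-1.72795720e-05,  2.20805813e-04, -1.68709921e-03, -1.48200959e-03,
        4.50408398e-04,  4.03931661e-04]), 'joint_torque': array([-2.48244878e-04, -4.40042567e+01, -1.76591080e+01,  6.31564250e-02,
        5.84087369e-02, -1.63072286e-04]), 'position': array([ 0.23853567, -0.57690358,  0.23256475]), 'tool_rot': array([ 9.80871479e-01,  1.94653405e-01, -1.26504937e-05, -1.09204720e-03]), 'ft_force': array([-0.06186717, -0.18609113,  0.88176099]), 'moment': array([-0.05501446,  0.03248387,  0.02990204]), 'grip_force': 0.0, 'grip_width': 0.08709430871543103}
0.011
scene {'fx': 443.99157269727203, 'fy': 443.99157269727203, 'cx': 319.9042810800761, 'cy': 238.77058538801148, 'dist_coeffs': array([-0.10542297,  0.        ,  0.        ,  0.        ,  0.        ]), 'R': array([[-0.83331745,  0.55235522, -0.02203942],
       [ 0.37588668,  0.53695122, -0.75524339],
       [-0.40532854, -0.63764183, -0.6550738 ]]), 't': arra
[... 291 characters left out ...]
  [-0.99608954, -0.02413514, -0.08498894],
       [ 0.08531046, -0.01261799, -0.99627452]]), 't': array([-0.02663651,  0.54851432,  1.09105018])}
wrist {'fx': 385.46867103914457, 'fy': 385.46867103914457, 'cx': 321.3496333422772, 'cy': 229.75373298115358, 'dist_coeffs': array([-0.07535173,  0.        ,  0.        ,  0.        ,  0.        ]), 'T_tool_cam': array([[ 1.96470781e-03, -9.61263491e-01, -2.75624094e-01,
         7.59320064e-02],
       [ 9.99997805e-01,  1.68778103e-03,  1.24191324e-03,
         3.13128823e-04],
       [-7.28612739e-04, -2.75625929e-01,  9.61264696e-01,
        -1.51954761e-01],
       [ 0.00000000e+00,  0.00000000e+00,  0.00000000e+00,
         1.00000000e+00]])}
```

View pics/top0.png

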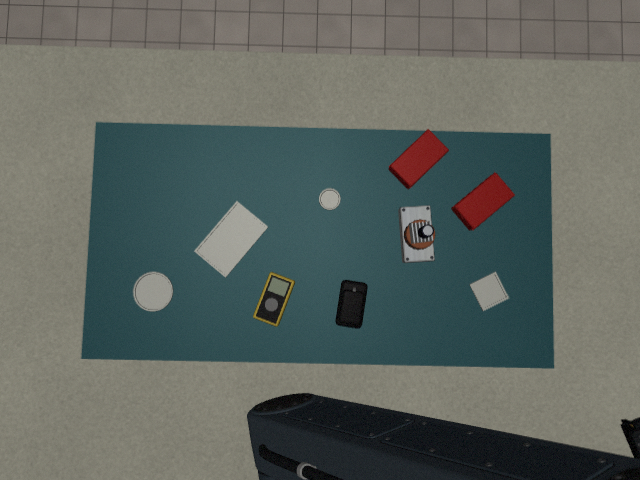

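View pics/scene0.png

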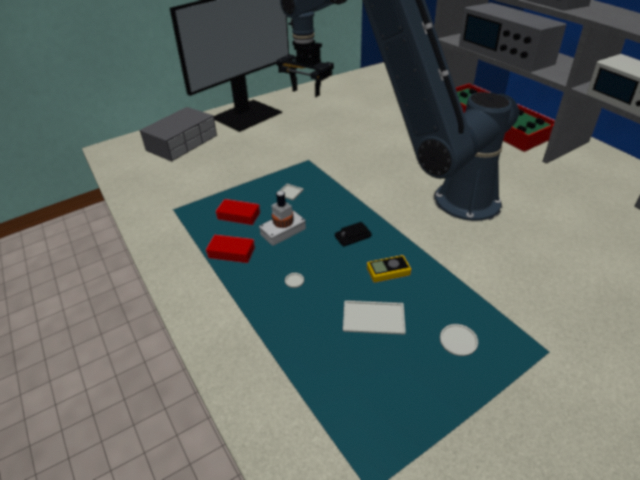

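Top view: the stack is at (418,233). Look-alikes of the case are the red boxes at (419,159) and (484,201); the white-grey box under the stack is the real one. The trays are small round (330,199), long (231,239), big round (153,292) and square (489,291). The mouse is at (352,303) and the meter at (274,299). Next I'll measure these and check a close crop.

```bash
cat > h.py <<'E'
import numpy as np, cv2
from rig import robot
from scipy.spatial.transform import Rotation as Ro
def cam(n):
    c=robot.calibration(n); K=np.array([[c['fx'],0,c['cx']],[0,c['fy'],c['cy']],[0,0,1]]); d=np.array(c['dist_coeffs'])
    if n=='wrist':
        o=robot.get_obs(); T=np.eye(4); T[:3,:3]=Ro.from_quat(o['tool_rot']).as_matrix(); T[:3,3]=o['position']
        M=np.linalg.inv(T@c['T_tool_cam']); return K,d,M[:3,:3],M[:3,3]
    return K,d,np.array(c['R']),np.array(c['t'])
def p2w(C,uv,z):
    K,d,R,t=C; p=cv2.undistortPoints(np.array(uv,float).reshape(-1,1,2),K,d).reshape(-1,2)
    r=np.c_[p,np.ones(len(p))]@R; o=-R.T@t
    return o+r*((z-o[2])/r[:,2])[:,None]
def w2p(C,X):
    K,d,R,t=C; return cv2.projectPoints(np.array(X,float).reshape(-1,1,3),cv2.Rodrigues(R)[0],t,K,d)[0].reshape(-1,2)
E
python3 - <<'E'
from h import *
im=cv2.imread('pics/top0.png'); C=cam('top')
hsv=cv2.cvtColor(im,cv2.COLOR_BGR2HSV)
m=((hsv[...,1]<70)&(hsv[...,2]>100)).astype(np.uint8)
for n,(u,v) in dict(small=(330,199),long=(231,239),big=(153,292),sq=(489,291)).items():
    sub=np.zeros_like(m); sub[v-55:v+55,u-55:u+55]=m[v-55:v+55,u-55:u+55]
    k,l=cv2.connectedComponents(sub); c=cv2.findContours((l==l[v,u]).astype(np.uint8),0,1)[0][0]
    w=p2w(C,c.reshape(-1,2),.006)[:,:2].astype(np.float32)*1000
    print(n,len(c),cv2.minAreaRect(w),cv2.minEnclosingCircle(w))
for n,p in dict(mouse=(352,303),meter=(274,299),stack=(418,233)).items(): print(n,p2w(C,p,.03))
cr=cv2.resize(im[120:320,380:520],None,fx=4,fy=4,interpolation=3)[:,:]; cv2.imwrite('pics/c1.png',cv2.resize(im[195:270,380:455],(600,600),interpolation=cv2.INTER_CUBIC))
E
```

```text
small 61 ((638.6987915039062, -16.33845329284668), (46.83060836791992, 46.380104064941406), 1.4357621669769287) ((638.6986694335938, -15.29304027557373), 25.00109100341797)
long 167 ((545.4556274414062, 197.78561401367188), (92.13817596435547, 146.60020446777344), 51.73758316040039) ((545.408203125, 196.91041564941406), 85.29924011230469)
big 112 ((426.4226379394531, 361.7938232421875), (83.68972778320312, 84.60408782958984), 28.329219818115234) ((426.9889221191406, 361.6391906738281), 43.15016555786133)
sq 102 ((443.2995910644531, -369.4772644042969), (64.5264892578125, 64.06383514404297), 27.462039947509766) ((443.5541687011719, -368.94976806640625), 43.91386795043945)
mouse [[ 0.41168574 -0.06884864  0.03      ]]
meter [[0.41640667 0.09686317 0.03      ]]
stack [[ 0.56452038 -0.20819399  0.03      ]]
```

View pics/c1.png

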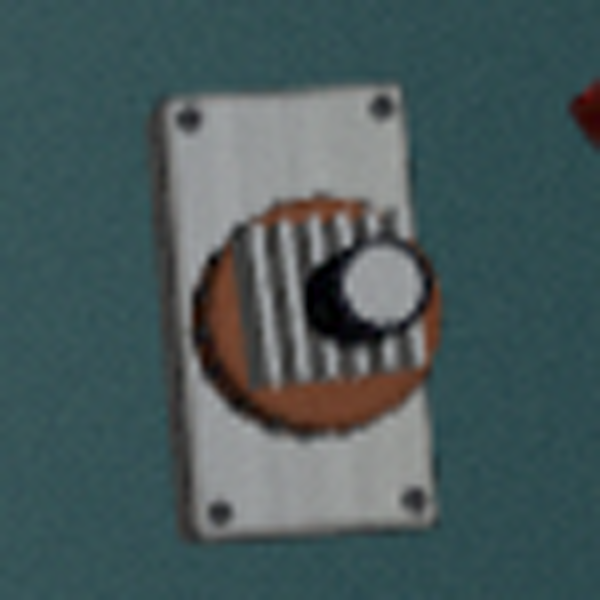

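The crop shows the stack is on the white-grey case, with corners at crop px (168,97), (398,85), (438,522) and (190,535). The copper toroid is centred near (321,315). The sink's corners are (240,225), (400,208), (427,365) and (262,390). The cap's top is at (384,286).

```bash
python3 - <<'E'
from h import *
C=cam('top')
f=lambda pts,z: p2w(C,[(380+x/8-.44,195+y/8-.44) for x,y in pts],z)*1000
c=f([(168,97),(398,85),(438,522),(190,535)],.036); print('case',c.round(1)[:,:2],c.mean(0),cv2.minAreaRect(c[:,:2].astype(np.float32)))
t=f([(205,315),(442,315),(322,197),(322,435)],.068);print('tor',t[:,:2].round(1),t.mean(0))
s=f([(240,225),(400,208),(427,365),(262,390)],.098);print('sink',s[:,:2].round(1),s.mean(0),cv2.minAreaRect(s[:,:2].astype(np.float32)))
s=f([(384,286),(435,286),(333,286)],.138);print('cap',s.round(1))
E
```

```text
case [[ 619.8 -169. ]
 [ 624.6 -231. ]
 [ 507.3 -242.4]
 [ 502.3 -176.2]] [ 563.52450369 -204.63722495   36.        ] ((563.5625610351562, -204.81369018554688), (117.84591674804688, 66.3820571899414), 4.347513675689697)
tor [[ 558.1 -174.3]
 [ 559.6 -236.1]
 [ 589.7 -204.6]
 [ 527.6 -205. ]] [ 558.76467828 -205.00151672   68.        ]
sink [[ 578.3 -178.1]
 [ 583.6 -218.6]
 [ 543.9 -225.7]
 [ 536.5 -184. ]] [ 560.56400272 -201.58937333   98.        ] ((560.3840942382812, -201.9671630859375), (42.14315414428711, 42.2781982421875), 8.119462013244629)
cap [[ 559.4 -206.4  138. ]
 [ 559.7 -218.8  138. ]
 [ 559.1 -194.   138. ]]
```

Emit:
jog_arm:
  motion: [0,0,0,0,0,1,-1,0,0,0,0,0,1,-1,0,0,0,0,0,1,-1,0,0,0,0,0,1,-1,0,0,0,0,0,0,-1]

```text
time: 0.78
position: [0.2386, -0.5774, 0.2332]
tool_rot: [0.998, 0.057, -0.0, -0.0]
ft_force: [0.5, -0.3, -0.6]
grip_width: 0.0868
grip_force: 0.0
```

Emit:
jog_arm:
  motion: [0.75,-0.69,0,0,0,0,-1,0.75,-0.69,0,0,0,0,-1,0.75,-0.69,0,0,0,0,-1,0.75,-0.69,0,0,0,0,-1,0.75,-0.69,0,0,0,0,-1,0.75,-0.69,0,0,0,0,-1,0.75,-0.69,0,0,0,0,-1,0.75,-0.69,0,0,0,0,-1,0.75,-0.69,0,0,0,0,-1,0.75,-0.69,0,0,0,0,-1,0.75,-0.69,0,0,0,0,-1,0.75,-0.69,0,0,0,0,-1]

```text
time: 2.28
position: [0.5599, -0.207, 0.2335]
tool_rot: [0.998, 0.057, -0.0, -0.0]
ft_force: [-0.5, -0.6, -0.1]
grip_width: 0.0869
grip_force: 0.0
```

Emit:
jog_arm:
  motion: [0,0,0,0,0,0,-1,0,0,0,0,0,0,-1]

```text
time: 2.52
position: [0.5588, -0.2082, 0.2333]
tool_rot: [0.998, 0.057, -0.0, 0.0]
ft_force: [-0.6, -1.0, -0.7]
grip_width: 0.0869
grip_force: 0.0
```

```bash
cat >> h.py <<'E'
def go(x,y,z,yaw=None):
    o=robot.get_obs(); R=Ro.from_quat(o['tool_rot']).as_matrix(); psi=np.degrees(np.arctan2(R[1,0],R[0,0]))
    d=R.T@(np.array([x,y,z])-o['position'])/.04
    print('pos',o['position'].round(4),'psi',psi.round(2),'tilt',np.degrees(np.arccos(-R[2,2])).round(2),'w',round(o['grip_width'],4),'t',round(o['time'],2))
    print(' shift units',d.round(3), 'rz units(first)',None if yaw is None else round((psi-yaw)/4,3))
E
python3 - <<'E'
from h import *
go(.559,-.206,.117)
C=cam('wrist'); im=robot.camera('wrist'); 
print(w2p(C,[[.559,-.206,.138],[.5605,-.202,.098],[.559,-.205,.068],[.5635,-.2048,.036]]))
cv2.imwrite('pics/w1.png',im)
E
```

```text
pos [ 0.5588 -0.2082  0.2333] psi 6.51 tilt 0.05 w 0.0869 t 2.52
 shift units [ 0.014 -0.055  2.908] rz units(first) None
[[317.27177855 236.34464253]
 [312.81369094 218.6896586 ]
 [316.87863863 211.96569235]
 [317.57373542 199.17491878]]
```

View pics/w1.png

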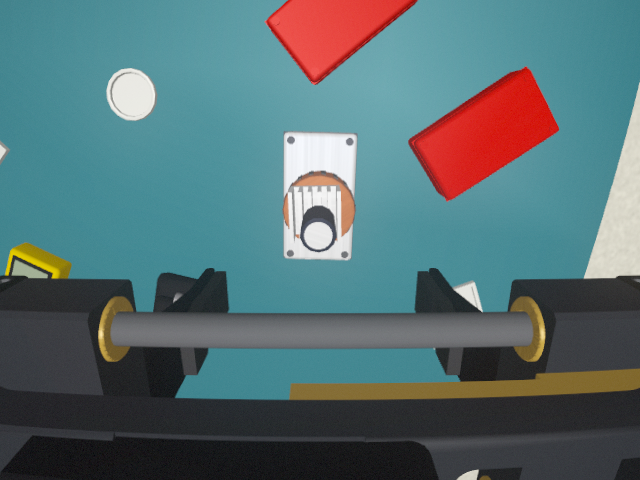

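The wrist view confirms it: cap top at (318,236) against a predicted (317,236), with the sink, toroid and case within about 1–2 px. Descending onto the cap.

Emit:
jog_arm:
  motion: [0.01,-0.04,0.8,0,0,0,-1,0,0,0.8,0,0,0,-1,0,0,0.5,0,0,0,-1,0,0,0.5,0,0,0,-1,0,0,0.3,0,0,0,-1,0,0,0,0,0,0,1,0,0,0,0,0,0,1,0,0,0,0,0,0,1,0,0,0,0,0,0,1,0,0,0,0,0,0,1,0,0,0,0,0,0,1]
  grip_force: 12

```text
time: 3.95
position: [0.5595, -0.2064, 0.1177]
tool_rot: [0.998, 0.056, 0.0, 0.0]
ft_force: [0.5, -0.5, 0.1]
grip_width: 0.0347
grip_force: 0.0
```

Emit:
jog_arm:
  motion: [0,0,0,0,0,0,1,0,0,0,0,0,0,1,0,0,0,0,0,0,1,0,0,0,0,0,0,1]

```text
time: 4.45
position: [0.5594, -0.2064, 0.1176]
tool_rot: [0.998, 0.056, -0.0, -0.0]
ft_force: [0.6, -0.2, 0.4]
grip_width: 0.0245
grip_force: 12.0
```

Emit:
jog_arm:
  motion: [0,0,-0.3,0,0,0,1,0,0,-0.7,0,0,0,1,0,0,-0.7,0,0,0,1,0,0,-0.3,0,0,0,1,0.21,-0.37,0,0,0,0,1,0.42,-0.75,0,0,0,0,1,0.42,-0.75,0,0,0,0,1,0.42,-0.75,0,0,0,0,1,0.42,-0.75,0,0,0,0,1,0.42,-0.75,0,0,0,0,1,0.2,-0.38,0,0,0,0,1,0,0,0,0,0,0,1]

```text
time: 5.95
position: [0.6386, -0.0148, 0.1966]
tool_rot: [0.998, 0.057, -0.001, -0.0]
ft_force: [-0.1, 0.2, -1.1]
grip_width: 0.0248
grip_force: 12.0
```

Emit:
jog_arm:
  motion: [0,0,0.7,0,0,0,1,0,0,0.9,0,0,0,1,0,0,0.9,0,0,0,1,0,0,0.7,0,0,0,1,0,0,0.4,0,0,0,1,0,0,0.2,0,0,0,1,0,0,0,0,0,0,1,0,0,0,0,0,0,1]

```text
time: 6.95
position: [0.6398, -0.0165, 0.0467]
tool_rot: [0.998, 0.056, 0.001, 0.0]
ft_force: [0.4, -0.5, -0.1]
grip_width: 0.0249
grip_force: 12.0
```

```bash
python3 - <<'E'
from h import *
go(.6387,-.016,.0195)
E
```

```text
pos [ 0.6398 -0.0165  0.0467] psi 6.45 tilt 0.12 w 0.0249 t 6.95
 shift units [-0.028 -0.017  0.679] rz units(first) None
```

Emit:
jog_arm:
  motion: [-0.02,-0.01,0.25,0,0,0,1,0,0,0.2,0,0,0,1,0,0,0.08,0,0,0,1,0,0,0.05,0,0,0,1,0,0,0.03,0,0,0,1,0,0,0,0,0,0,1,0,0,0,0,0,0,1]

```text
time: 7.82
position: [0.6381, -0.0159, 0.0215]
tool_rot: [0.998, 0.056, 0.0, -0.0]
ft_force: [-2.6, 0.3, 3.6]
grip_width: 0.0246
grip_force: 12.0
```

Contact at the expected height, so I'll open and retreat.

Emit:
jog_arm:
  motion: [0,0,0,0,0,0,0.2,0,0,0,0,0,0,0,0,0,0,0,0,0,-0.3,0,0,0,0,0,0,-1,0,0,0,0,0,0,-1,0,0,0,0,0,0,-1,0,0,-0.5,0,0,0,-1,0,0,-0.9,0,0,0,-1,0,0,-0.9,0,0,0,-1,0,0,-0.9,0,0,0,-1,0,0,-0.9,0,0,0,-1,0,0,-0.2,0,0,0,-1]

```text
time: 9.32
position: [0.64, -0.0163, 0.1976]
tool_rot: [0.998, 0.056, 0.004, 0.001]
ft_force: [0.2, -0.4, -0.1]
grip_width: 0.0867
grip_force: 0.0
```

```bash
python3 - <<'E'
from h import *
go(.5605,-.202,.2,8.5)
C=cam('wrist'); im=robot.camera('wrist'); T=robot.camera('top')
print(w2p(C,[[.6387,-.016,.042],[.6387,-.016,.006]]))
a=cv2.resize(T[180:220,310:350],(400,400),interpolation=2); b=cv2.resize(T[205:260,390:445],(400,400),interpolation=2)
cv2.imwrite('pics/t2.png',np.vstack([np.hstack([a,b]),]))
cv2.imwrite('pics/w2.png',im)
E
```

```text
pos [ 0.64   -0.0163  0.1976] psi 6.45 tilt 0.44 w 0.0867 t 9.32
 shift units [-2.497  4.39  -0.068] rz units(first) -0.512
[[319.70559939 218.46571759]
 [319.7524614  208.99864935]]
```

View pics/w2.png

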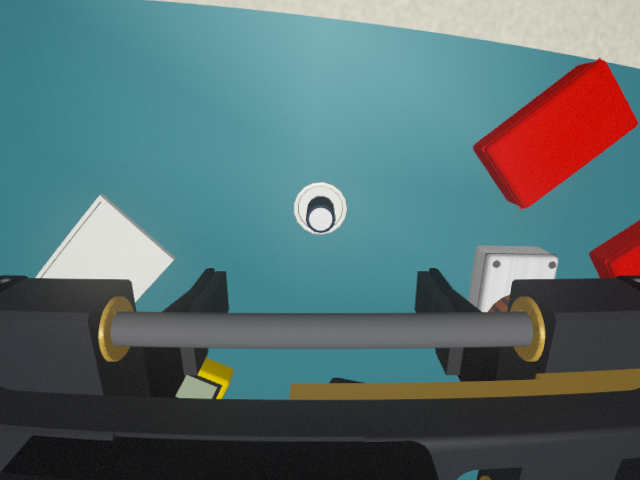

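The cap stands upright in the tray centre: cap top at (320,217), tray at (320,209). Back to the stack for the sink, with another look from above.

Emit:
jog_arm:
  motion: [-0.2,0.35,-0.3,0,0,0,-1,-0.42,0.74,0,0,0,-0.5,-1,-0.42,0.74,0,0,0,0,-1,-0.42,0.74,0,0,0,0,-1,-0.42,0.74,0,0,0,0,-1,-0.42,0.74,0,0,0,0,-1,-0.2,0.34,0,0,0,0,-1,0,0,0,0,0,0,-1,0,0,0,0,0,0,-1]

```text
time: 10.55
position: [0.5634, -0.2028, 0.2049]
tool_rot: [0.997, 0.074, -0.0, -0.0]
ft_force: [-0.2, 0.6, -0.3]
grip_width: 0.0869
grip_force: 0.0
```

```bash
python3 - <<'E'
from h import *
go(.5605,-.202,.077,8.5)
im=robot.camera('wrist')
cv2.imwrite('pics/w3.png',cv2.resize(im[100:280,220:420],None,fx=3,fy=3,interpolation=2))
E
```

```text
pos [ 0.5634 -0.2028  0.2049] psi 8.48 tilt 0.06 w 0.0869 t 10.55
 shift units [-0.068 -0.029  3.198] rz units(first) -0.006
```

View pics/w3.png

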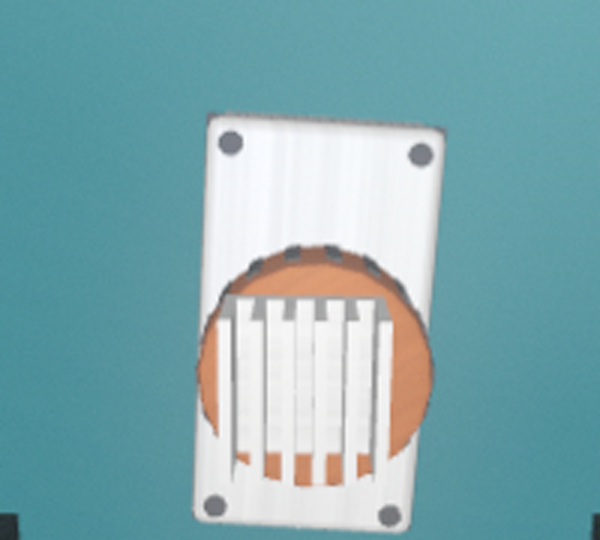

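The sink's fin tops span crop x 218–392 and y 320–482, square to the image at the current yaw. The toroid's top circle spans x 197–433. The case's top corners are about (208,120), (443,132), (408,530) and (194,520).

```bash
python3 - <<'E'
from h import *
C=cam('wrist')
f=lambda pts,z:(p2w(C,[(220+x/3-.33,100+y/3-.33) for x,y in pts],z)*1000)
a=f([(218,320),(392,320),(392,482),(218,482)],.098); print(a.round(1)[:,:2],a.mean(0), np.linalg.norm(a[0]-a[1]),np.linalg.norm(a[0]-a[3]))
a=f([(197,372),(433,372),(315,262),(315,487)],.068); print('tor',a[:,:2].round(1))
a=f([(208,124),(443,132),(408,530),(194,520)],.036); print('case',a[:,:2].round(1),a.mean(0))
E
```

```text
[[ 579.  -180.6]
 [ 584.9 -220. ]
 [ 546.  -226.7]
 [ 539.8 -185.7]] [ 562.41229175 -203.24804189   98.        ] 39.86070189601271 39.52097130477309
tor [[ 557.6 -175.7]
 [ 566.7 -236.1]
 [ 590.5 -201.5]
 [ 530.8 -210.7]]
case [[ 618.3 -168.1]
 [ 625.9 -231.7]
 [ 509.4 -242.5]
 [ 503.  -178.7]] [ 564.13044016 -205.2348399    36.        ]
```

Emit:
jog_arm:
  motion: [-0.02,0,0.8,0,0,0,-1,0,0,0.8,0,0,0,-1,0,0,0.6,0,0,0,-1,0,0,0.4,0,0,0,-1,0,0,0.3,0,0,0,-1,0,0,0.1,0,0,0,-1,0,0,0,0,0,0,-1,0,0,0,0,0,0,1,0,0,0,0,0,0,1,0,0,0,0,0,0,1,0,0,0,0,0,0,1,0,0,0,0,0,0,1]
  grip_force: 15

```text
time: 12.1
position: [0.5626, -0.2038, 0.0852]
tool_rot: [0.997, 0.074, 0.0, 0.0]
ft_force: [0.4, -0.6, 0.1]
grip_width: 0.0453
grip_force: 0.0
```

Emit:
jog_arm:
  motion: [0,0,0,0,0,0,1,0,0,0,0,0,0,1,0,0,0,0,0,0,1,0,0,0,0,0,0,1]

```text
time: 12.6
position: [0.5625, -0.2037, 0.0851]
tool_rot: [0.997, 0.074, -0.0, -0.0]
ft_force: [-1.0, 1.2, 0.7]
grip_width: 0.04
grip_force: 15.0
```

```bash
python3 - <<'E'
from h import *
go(.4434,-.3692,.15,27.5)
E
```

```text
pos [ 0.5625 -0.2037  0.0851] psi 8.45 tilt 0.02 w 0.04 t 12.6
 shift units [-3.553  3.656 -1.622] rz units(first) -4.763
```

Emit:
jog_arm:
  motion: [0,0,-0.3,0,0,0,1,0,0,-0.7,0,0,0,1,0,0,-0.6,0,0,0,1,-0.3,0.3,0,0,0,0,1,-0.7,0.72,0,0,0,0,1,-0.7,0.72,0,0,0,0,1,-0.7,0.72,0,0,0,0,1,-0.7,0.72,0,0,0,0,1,-0.45,0.48,0,0,0,0,1,0,0,0,0,0,0,1]

```text
time: 13.85
position: [0.4414, -0.3715, 0.1482]
tool_rot: [0.997, 0.072, -0.001, -0.0]
ft_force: [0.2, 0.1, -1.5]
grip_width: 0.0398
grip_force: 15.0
```

Emit:
jog_arm:
  motion: [0,0,0,0,0,-0.8,1,0,0,0,0,0,-0.8,1,0,0,0,0,0,-0.8,1,0,0,0,0,0,-0.8,1,0,0,0,0,0,-0.8,1,0,0,0,0,0,-0.76,1,0,0,0,0,0,0,1]

```text
time: 14.72
position: [0.4434, -0.3686, 0.1485]
tool_rot: [0.971, 0.238, -0.0, -0.001]
ft_force: [0.2, -0.0, -0.8]
grip_width: 0.0399
grip_force: 15.0
```

```bash
python3 - <<'E'
from h import *
go(.4434,-.3692,.0191,27.5)
C=cam('wrist'); im=robot.camera('wrist')
print(w2p(C,[[.4434,-.3692,.006]])); cv2.imwrite('pics/w4.png',im)
E
```

```text
pos [ 0.4434 -0.3686  0.1485] psi 27.49 tilt 0.09 w 0.0399 t 14.72
 shift units [-0.007  0.02   3.236] rz units(first) -0.003
[[321.46673058 219.64706295]]
```

View pics/w4.png

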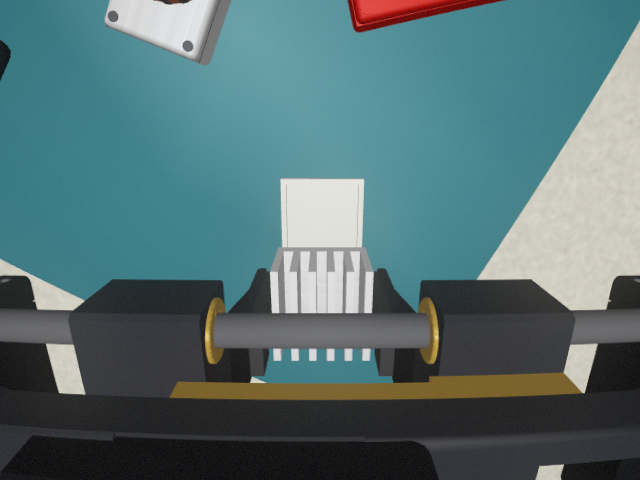

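The tray is square to the image, spanning x 280–364 and centred at 322, where predicted. The sink hangs level, so I'll lower it.

Emit:
jog_arm:
  motion: [0,0.02,0.5,0,0,0,1,0,0,0.8,0,0,0,1,0,0,0.8,0,0,0,1,0,0,0.5,0,0,0,1,0,0,0.3,0,0,0,1,0,0,0.14,0,0,0,1,0,0,0.1,0,0,0,1,0,0,0.05,0,0,0,1,0,0,0.03,0,0,0,1,0,0,0,0,0,0,1,0,0,0,0,0,0,1]

```text
time: 16.15
position: [0.4441, -0.3703, 0.0206]
tool_rot: [0.971, 0.238, 0.0, 0.0]
ft_force: [0.6, -0.2, -0.8]
grip_width: 0.04
grip_force: 15.0
```

Emit:
jog_arm:
  motion: [0,0,0.03,0,0,0,1,0,0,0.02,0,0,0,1,0,0,0,0,0,0,1,0,0,0,0,0,0,1]

```text
time: 16.65
position: [0.4441, -0.3703, 0.0191]
tool_rot: [0.971, 0.238, 0.0, 0.0]
ft_force: [0.2, 0.8, 5.7]
grip_width: 0.0399
grip_force: 15.0
```

Emit:
jog_arm:
  motion: [0,0,0,0,0,0,0,0,0,0,0,0,0,-0.3,0,0,0,0,0,0,-0.3,0,0,0,0,0,0,-1,0,0,0,0,0,0,-1,0,0,-0.3,0,0,0,-1,0,0,-0.9,0,0,0,-1,0,0,-0.9,0,0,0,-1,0,0,-0.9,0,0,0,-1,0,0,-0.9,0,0,0,-1,0,0,-0.3,0,0,0,-1,0,0,0,0,0,0,-1]

```text
time: 18.15
position: [0.4442, -0.3703, 0.1871]
tool_rot: [0.971, 0.238, 0.0, 0.001]
ft_force: [0.4, 0.5, 0.9]
grip_width: 0.0871
grip_force: 0.0
```

```bash
python3 - <<'E'
from h import *
go(.5615,-.206,.19,4.9)
C=cam('wrist'); im=robot.camera('wrist')
print(w2p(C,[[.4434,-.3692,.032]])); cv2.imwrite('pics/w5.png',im)
E
```

```text
pos [ 0.4442 -0.3703  0.1871] psi 27.49 tilt 0.09 w 0.0871 t 18.15
 shift units [ 4.499 -2.29  -0.076] rz units(first) 5.648
[[318.51890139 215.75008647]]
```

View pics/w5.png

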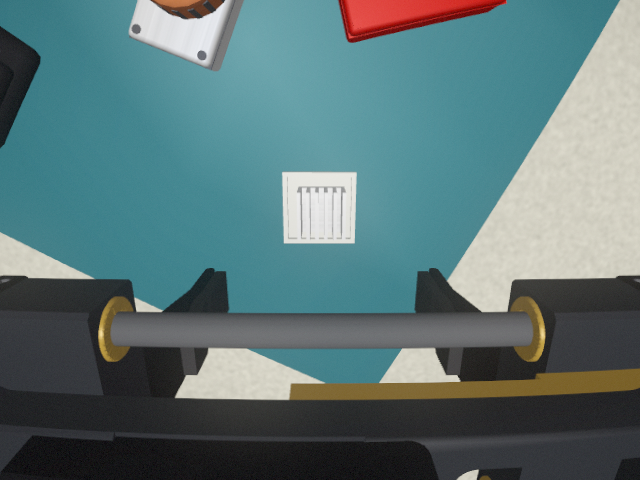

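The sink sits flat in the square tray, its top at about (321,214). Moving over the toroid.

Emit:
jog_arm:
  motion: [0.4,-0.2,0,0,0,0,-1,0.75,-0.38,0,0,0,0,-1,0.75,-0.38,0,0,0,0,-1,0.75,-0.38,0,0,0,0,-1,0.75,-0.38,0,0,0,0,-1,0.75,-0.38,0,0,0,0,-1,0.35,-0.19,0,0,0,0,-1]

```text
time: 19.08
position: [0.5617, -0.203, 0.1848]
tool_rot: [0.971, 0.239, -0.001, -0.001]
ft_force: [-0.7, 0.4, 0.1]
grip_width: 0.0871
grip_force: 0.0
```

Emit:
jog_arm:
  motion: [0,0,0,0,0,0.94,-1,0,0,0,0,0,0.94,-1,0,0,0,0,0,0.94,-1,0,0,0,0,0,0.94,-1,0,0,0,0,0,0.94,-1,0,0,0,0,0,0.94,-1,0,0,0,0,0,0,-1,0,0,0,0,0,0,-1]

```text
time: 20.08
position: [0.5611, -0.2058, 0.1859]
tool_rot: [0.999, 0.043, -0.0, -0.0]
ft_force: [-0.2, -0.0, 0.1]
grip_width: 0.0872
grip_force: 0.0
```

```bash
python3 - <<'E'
from h import *
go(.5615,-.206,.058,4.9)
C=cam('wrist'); im=robot.camera('wrist')
hsv=cv2.cvtColor(im,cv2.COLOR_BGR2HSV)
p=w2p(C,[[.5615,-.206,.068]])[0]; print(p)
m=((hsv[...,0]<20)&(hsv[...,1]>90)&(hsv[...,2]>120)).astype(np.uint8); x,y=p.astype(int)
s=np.zeros_like(m); s[y-70:y+70,x-70:x+70]=m[y-70:y+70,x-70:x+70]
c=max(cv2.findContours(s,0,1)[0],key=cv2.contourArea)
w=p2w(C,c.reshape(-1,2),.068)[:,:2].astype(np.float32)*1000
print(cv2.minEnclosingCircle(w),w.min(0),w.max(0))
cv2.imwrite('pics/w6.png',cv2.resize(im[100:280,220:420],None,fx=3,fy=3,interpolation=2))
E
```

```text
pos [ 0.5611 -0.2058  0.1859] psi 4.97 tilt 0.06 w 0.0872 t 20.07
 shift units [0.011 0.008 3.197] rz units(first) 0.018
[321.09179683 227.455594  ]
((562.37646484375, -206.0820770263672), 31.747703552246094) [ 530.63074 -236.13933] [ 593.89417 -176.15674]
```

View pics/w6.png

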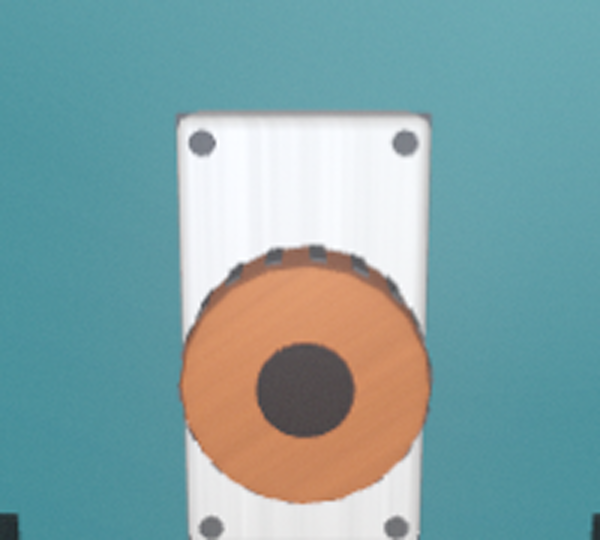

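The toroid's top disk is centred at crop (306,388), under the jaws to within 1 mm, and the case is square to the gripper. Descending to grip.

Emit:
jog_arm:
  motion: [0,0,0.8,0,0,0,-1,0,0,0.8,0,0,0,-1,0,0,0.7,0,0,0,-1,0,0,0.5,0,0,0,-1,0,0,0.3,0,0,0,-1,0,0,0.17,0,0,0,-1,0,0,0,0,0,0,-1,0,0,0,0,0,0,1,0,0,0,0,0,0,1,0,0,0,0,0,0,1,0,0,0,0,0,0,1,0,0,0,0,0,0,1]
  grip_force: 35

```text
time: 21.62
position: [0.5616, -0.2059, 0.056]
tool_rot: [0.999, 0.043, 0.0, 0.0]
ft_force: [-0.1, 0.2, 3.5]
grip_width: 0.0618
grip_force: 35.0
```

```bash
python3 - <<'E'
from h import *
go(.4267,.3617,.13); print(robot.get_obs()['grip_force'])
E
```

```text
pos [ 0.5616 -0.2059  0.056 ] psi 4.92 tilt 0.03 w 0.0618 t 21.62
 shift units [ -2.141 -14.427  -1.855] rz units(first) None
34.99997693113983
```

Emit:
jog_arm:
  motion: [0,0,0,0,0,0,1,0,0,-0.2,0,0,0,1,0,0,-0.5,0,0,0,1,0,0,-0.6,0,0,0,1,0,0,-0.5,0,0,0,1,-0.05,-0.33,0,0,0,0,1,-0.1,-0.66,0,0,0,0,1,-0.1,-0.66,0,0,0,0,1,-0.1,-0.66,0,0,0,0,1,-0.1,-0.66,0,0,0,0,1,-0.1,-0.66,0,0,0,0,1,-0.1,-0.66,0,0,0,0,1]

```text
time: 23.12
position: [0.5188, -0.0342, 0.1268]
tool_rot: [0.999, 0.044, -0.001, -0.001]
ft_force: [0.4, -0.2, -3.2]
grip_width: 0.0614
grip_force: 35.0
```

Emit:
jog_arm:
  motion: [-0.1,-0.66,0,0,0,0,1,-0.1,-0.66,0,0,0,0,1,-0.1,-0.66,0,0,0,0,1,-0.1,-0.66,0,0,0,0,1,-0.1,-0.66,0,0,0,0,1,-0.1,-0.66,0,0,0,0,1,-0.1,-0.66,0,0,0,0,1,-0.1,-0.66,0,0,0,0,1,-0.1,-0.66,0,0,0,0,1,-0.1,-0.66,0,0,0,0,1,-0.1,-0.66,0,0,0,0,1,-0.1,-0.66,0,0,0,0,1]

```text
time: 24.62
position: [0.4429, 0.276, 0.1268]
tool_rot: [0.999, 0.044, -0.001, 0.0]
ft_force: [0.6, -0.7, -3.9]
grip_width: 0.0616
grip_force: 35.0
```

Emit:
jog_arm:
  motion: [-0.1,-0.66,0,0,0,0,1,-0.1,-0.66,0,0,0,0,1,-0.1,-0.66,0,0,0,0,1,-0.05,-0.2,0,0,0,0,1,0,0,0,0,0,0,1,0,0,0,0,0,0,1]

```text
time: 25.38
position: [0.4238, 0.3593, 0.1273]
tool_rot: [0.999, 0.043, -0.0, 0.0]
ft_force: [-0.6, -0.7, -4.0]
grip_width: 0.0613
grip_force: 35.0
```

```bash
python3 - <<'E'
from h import *
go(.4267,.3617,.0215)
C=cam('wrist'); im=robot.camera('wrist')
print(w2p(C,[[.4267,.3617,.006],[.4267+.043,.3617,.006]]))
cv2.imwrite('pics/w7.png',im)
E
```

```text
pos [0.4238 0.3593 0.1273] psi 4.92 tilt 0.07 w 0.0613 t 25.38
 shift units [ 0.08  -0.056  2.644] rz units(first) None
[[317.5749302  222.53411489]
 [322.7706091  163.78099279]]
```

View pics/w7.png

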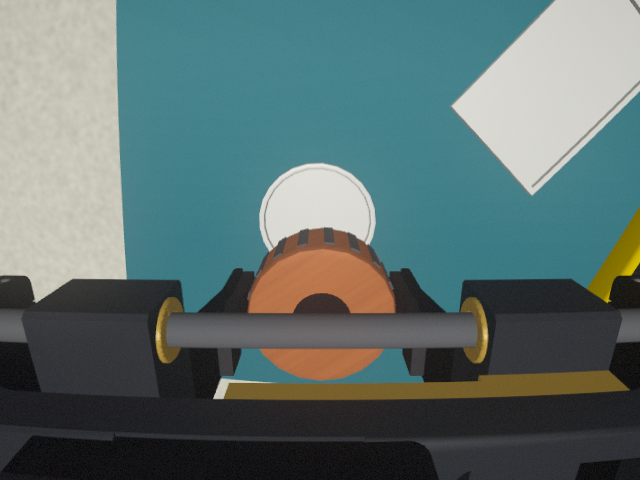

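The tray is centred on x≈318 with its top edge at y≈164, as predicted; the toroid is held level. Lowering.

Emit:
jog_arm:
  motion: [0.09,-0.055,0.3,0,0,0,1,0,0,0.6,0,0,0,1,0,0,0.7,0,0,0,1,0,0,0.4,0,0,0,1,0,0,0.25,0,0,0,1,0,0,0.15,0,0,0,1,0,0,0.1,0,0,0,1,0,0,0.05,0,0,0,1,0,0,0.03,0,0,0,1,0,0,0,0,0,0,1,0,0,0,0,0,0,1]

```text
time: 26.8
position: [0.4278, 0.3626, 0.0246]
tool_rot: [0.999, 0.043, 0.0, -0.0]
ft_force: [-0.2, 0.3, -3.4]
grip_width: 0.0613
grip_force: 35.0
```

Emit:
jog_arm:
  motion: [0,0,0.03,0,0,0,1,0,0,0.02,0,0,0,1,0,0,0.02,0,0,0,1,0,0,0,0,0,0,1,0,0,0,0,0,0,1]

```text
time: 27.42
position: [0.4277, 0.3625, 0.022]
tool_rot: [0.999, 0.043, 0.0, -0.0]
ft_force: [-0.6, -0.5, 2.3]
grip_width: 0.0617
grip_force: 35.0
```

Emit:
jog_arm:
  motion: [0,0,0,0,0,0,-0.5,0,0,0,0,0,0,-0.8,0,0,0,0,0,0,-1,0,0,0,0,0,0,-1,0,0,0,0,0,0,-1,0,0,-0.3,0,0,0,-1,0,0,-0.9,0,0,0,-1,0,0,-0.9,0,0,0,-1,0,0,-0.9,0,0,0,-1,0,0,-0.9,0,0,0,-1,0,0,-0.3,0,0,0,-1,0,0,0,0,0,0,-1]

```text
time: 28.92
position: [0.4278, 0.3626, 0.1902]
tool_rot: [0.999, 0.043, 0.001, -0.0]
ft_force: [-0.2, 0.4, -1.0]
grip_width: 0.0868
grip_force: 0.0
```

```bash
python3 - <<'E'
from h import *
go(.564,-.205,.19,5)
C=cam('wrist'); im=robot.camera('wrist')
print(w2p(C,[[.4267,.3617,.034]])); cv2.imwrite('pics/w8.png',im)
E
```

```text
pos [0.4278 0.3626 0.1902] psi 4.93 tilt 0.09 w 0.0868 t 28.93
 shift units [ 2.173e+00  1.443e+01 -1.000e-03] rz units(first) -0.019
[[321.80321394 217.09700207]]
```

View pics/w8.png

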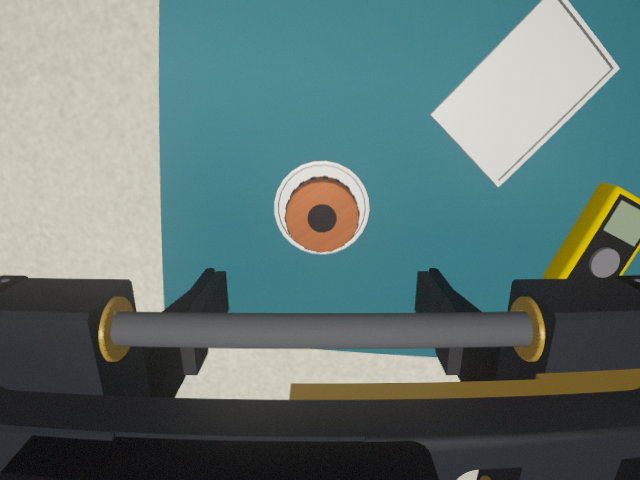

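The toroid lies flat in the big tray: hub at (322,217), exactly where predicted. Back for the case.

Emit:
jog_arm:
  motion: [0.1,0.65,0,0,0,0,-1,0.15,1,0,0,0,0,-1,0.15,1,0,0,0,0,-1,0.15,1,0,0,0,0,-1,0.15,1,0,0,0,0,-1,0.15,1,0,0,0,0,-1,0.15,1,0,0,0,0,-1,0.15,1,0,0,0,0,-1,0.15,1,0,0,0,0,-1,0.15,1,0,0,0,0,-1,0.15,1,0,0,0,0,-1,0.15,1,0,0,0,0,-1]

```text
time: 30.48
position: [0.5365, -0.0967, 0.1875]
tool_rot: [0.999, 0.043, -0.002, -0.001]
ft_force: [1.0, 0.2, 0.3]
grip_width: 0.0869
grip_force: 0.0
```

Emit:
jog_arm:
  motion: [0.15,1,0,0,0,0,-1,0.15,1,0,0,0,0,-1,0.12,0.78,0,0,0,0,-1,0,0,0,0,0,0,-1,0,0,0,0,0,0,-1]

```text
time: 31.1
position: [0.5625, -0.204, 0.1878]
tool_rot: [0.999, 0.043, -0.002, -0.001]
ft_force: [0.4, 0.0, -0.3]
grip_width: 0.0869
grip_force: 0.0
```

```bash
python3 - <<'E'
from h import *
go(.564,-.205,.021,5)
C=cam('wrist'); im=robot.camera('wrist')
R=Ro.from_euler('z',5,degrees=True).as_matrix()
for a,b in ((60,33),(60,-33),(-60,-33),(-60,33)): print(w2p(C,np.array([.564,-.205,.036])+R@[a/1e3,b/1e3,0]).round(1))
cv2.imwrite('pics/w9.png',im)
E
```

```text
pos [ 0.5625 -0.204   0.1878] psi 4.91 tilt 0.25 w 0.0869 t 31.1
 shift units [0.05  0.041 4.171] rz units(first) -0.021
[[280.  138.8]]
[[365.5 138.9]]
[[361.1 282.6]]
[[284.  282.5]]
```

View pics/w9.png

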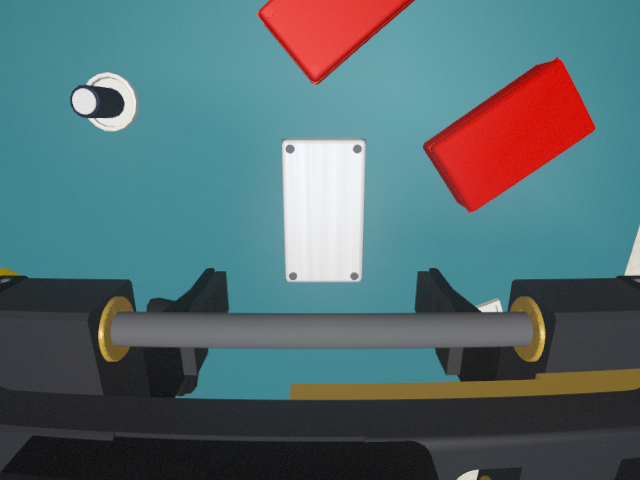

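The case's corners are at (282,139), (366,139), (362,282) and (285,282), about 1.5 px right of prediction, so I shift 1–2 mm. The red boxes stay clear of the fingers.

Emit:
jog_arm:
  motion: [0.05,0.065,0.5,0,0,0,-1,0,0,0.9,0,0,0,-1,0,0,0.9,0,0,0,-1,0,0,0.8,0,0,0,-1,0,0,0.5,0,0,0,-1,0,0,0.35,0,0,0,-1,0,0,0.2,0,0,0,-1,0,0,0,0,0,0,-1,0,0,0,0,0,0,-1]

```text
time: 32.28
position: [0.5665, -0.2077, 0.0243]
tool_rot: [0.999, 0.043, 0.001, 0.0]
ft_force: [-0.3, -0.9, 0.7]
grip_width: 0.0873
grip_force: 0.0
```

Emit:
jog_arm:
  motion: [0,0,0,0,0,0,1,0,0,0,0,0,0,1,0,0,0,0,0,0,1,0,0,0,0,0,0,1,0,0,0,0,0,0,1,0,0,0,0,0,0,1]
  grip_force: 35

```text
time: 33.02
position: [0.5658, -0.2066, 0.0239]
tool_rot: [0.999, 0.043, -0.0, -0.001]
ft_force: [-0.0, 4.0, 5.6]
grip_width: 0.0657
grip_force: 35.0
```

```bash
python3 - <<'E'
from h import *
go(.5454,.1975,.12,-38.3)
E
```

```text
pos [ 0.5658 -0.2066  0.0239] psi 4.89 tilt 0.08 w 0.0657 t 33.02
 shift units [  0.353 -10.113  -2.388] rz units(first) 10.798
```

Emit:
jog_arm:
  motion: [0,0,-0.2,0,0,0,1,0,0,-0.5,0,0,0,1,0,0,-0.7,0,0,0,1,0,0,-0.7,0,0,0,1,0,0,-0.3,0,0,0,1,0.02,-0.35,0,0,0,0,1,0.02,-0.7,0,0,0,0,1,0.02,-0.7,0,0,0,0,1,0.02,-0.7,0,0,0,0,1,0.02,-0.7,0,0,0,0,1,0.02,-0.7,0,0,0,0,1,0.02,-0.7,0,0,0,0,1]

```text
time: 34.52
position: [0.5543, -0.0237, 0.1182]
tool_rot: [0.999, 0.043, -0.002, -0.001]
ft_force: [0.9, 0.1, -3.5]
grip_width: 0.0657
grip_force: 35.0
```

Emit:
jog_arm:
  motion: [0.03,-0.7,0,0,0,0,1,0.03,-0.7,0,0,0,0,1,0.03,-0.7,0,0,0,0,1,0.03,-0.7,0,0,0,0,1,0.03,-0.7,0,0,0,0,1,0.03,-0.7,0,0,0,0,1,0.03,-0.7,0,0,0,0,1,0.02,-0.6,0,0,0,0,1,0,0,0,0,0,0,1]

```text
time: 35.65
position: [0.5442, 0.1963, 0.1182]
tool_rot: [0.999, 0.045, -0.002, 0.0]
ft_force: [0.7, -1.6, -3.7]
grip_width: 0.0658
grip_force: 35.0
```

Emit:
jog_arm:
  motion: [0,0,0,0,0,0.5,1,0,0,0,0,0,1,1,0,0,0,0,0,1,1,0,0,0,0,0,1,1,0,0,0,0,0,1,1,0,0,0,0,0,1,1,0,0,0,0,0,1,1,0,0,0,0,0,1,1,0,0,0,0,0,1,1,0,0,0,0,0,1,1,0,0,0,0,0,0.8,1,0,0,0,0,0,0.5,1]

```text
time: 37.15
position: [0.546, 0.1933, 0.1192]
tool_rot: [0.944, -0.329, -0.0, 0.0]
ft_force: [-0.1, -0.5, -2.4]
grip_width: 0.0655
grip_force: 35.0
```

Emit:
jog_arm:
  motion: [0,0,0,0,0,0,1,0,0,0,0,0,0,1]

```text
time: 37.4
position: [0.5462, 0.194, 0.1195]
tool_rot: [0.945, -0.328, -0.0, 0.0]
ft_force: [0.1, -0.5, -3.6]
grip_width: 0.0659
grip_force: 35.0
```

```bash
python3 - <<'E'
from h import *
go(.5468,.1964,.0259,-38.3); print(robot.get_obs()['q'])
C=cam('wrist'); im=robot.camera('wrist')
R=Ro.from_euler('z',-38.3,degrees=True).as_matrix()
for a,b in ((72,45),(72,-45)): print(w2p(C,np.array([.5454,.1975,.006])+R@[a/1e3,b/1e3,0]).round(1))
cv2.imwrite('pics/w10.png',im)
E
```

```text
pos [0.5462 0.194  0.1195] psi -38.28 tilt 0.01 w 0.0659 t 37.4
 shift units [-0.025 -0.057  2.339] rz units(first) 0.005
[ 1.48649244e-01  6.20024239e-01  1.64725206e+00 -7.91305622e-05
  8.74488324e-01  2.38761273e+00]
[[251.1 130.6]]
[[385.1 130.9]]
```

View pics/w10.png

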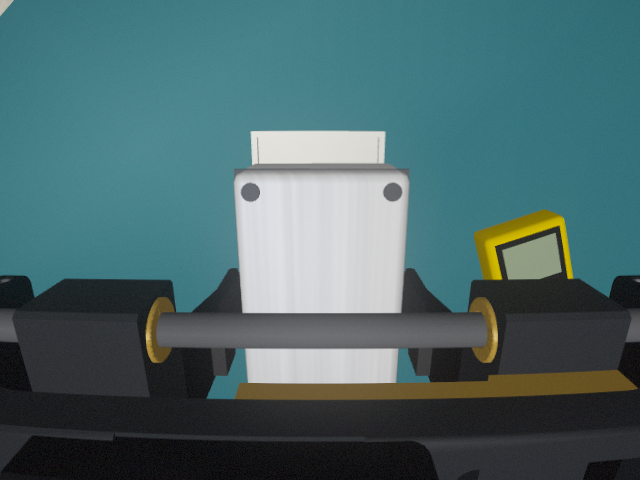

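The tray's front corners are at (251,131) and (385,131), exactly as predicted. The case is aligned over it and the meter is clear. Lowering.

Emit:
jog_arm:
  motion: [-0.025,-0.055,0.3,0,0,0,1,0,0,0.5,0,0,0,1,0,0,0.6,0,0,0,1,0,0,0.4,0,0,0,1,0,0,0.2,0,0,0,1,0,0,0.12,0,0,0,1,0,0,0.08,0,0,0,1,0,0,0.05,0,0,0,1,0,0,0.03,0,0,0,1,0,0,0,0,0,0,1,0,0,0,0,0,0,1]

```text
time: 38.83
position: [0.5469, 0.1967, 0.0285]
tool_rot: [0.945, -0.328, 0.0, -0.0]
ft_force: [0.1, 0.1, -2.7]
grip_width: 0.0654
grip_force: 35.0
```

Emit:
jog_arm:
  motion: [0,0,0.03,0,0,0,1,0,0,0.02,0,0,0,1,0,0,0.02,0,0,0,1,0,0,0,0,0,0,1,0,0,0,0,0,0,1]

```text
time: 39.45
position: [0.5467, 0.1966, 0.0259]
tool_rot: [0.945, -0.328, 0.0, -0.0]
ft_force: [-2.8, -1.2, 2.5]
grip_width: 0.0655
grip_force: 35.0
```

Emit:
jog_arm:
  motion: [0,0,0,0,0,0,-0.6,0,0,0,0,0,0,-0.8,0,0,0,0,0,0,-1,0,0,0,0,0,0,-1,0,0,0,0,0,0,-1,0,0,-0.3,0,0,0,-1,0,0,-0.9,0,0,0,-1,0,0,-0.9,0,0,0,-1,0,0,-0.9,0,0,0,-1,0,0,-0.9,0,0,0,-1,0,0,-0.3,0,0,0,-1,0,0,0,0,0,0,-1]

```text
time: 40.95
position: [0.5469, 0.1967, 0.1943]
tool_rot: [0.945, -0.328, 0.001, -0.0]
ft_force: [0.7, -0.1, -0.3]
grip_width: 0.087
grip_force: 0.0
```

```bash
python3 - <<'E'
from h import *
go(.5454,.1975,.2)
im=robot.camera('wrist'); S=robot.camera('scene')
cv2.imwrite('pics/f.png',np.vstack([im[80:280,120:520],S[150:350,180:580]]))
E
```

```text
pos [0.5469 0.1967 0.1943] psi -38.27 tilt 0.09 w 0.087 t 40.95
 shift units [-0.042  0.008 -0.144] rz units(first) None
```

View pics/f.png

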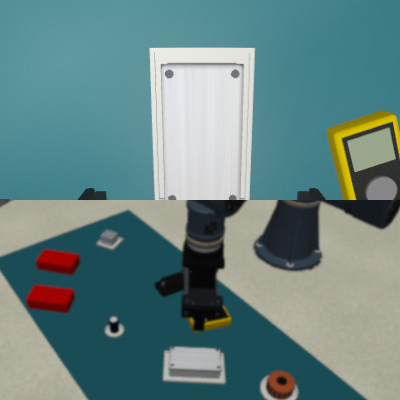

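The case sits centred in the long tray, and the scene view shows all four pieces in place and upright. Handing in.

```bash
python3 -c "
from rig import robot
print(robot.hand_in())"
```

```text
the job is handed in; nothing more can be done
None
```

All four pieces went into their own trays from the top of the stack down, each flat and released. The mouse and multimeter were never touched, and I handed the job in after about 41 s; the hand-in gave no verdict.

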